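Hang a planter on a swinging latch hook

TASK

Hang the empty planter with the carrying handle on the drop hook of the potting stand: pick it up by its handle, steady the swinging hook by laying the thin neck of the handle gently against the mouth side of the hook's straight shank until the hook is still, then slide the neck down the shank and press it past the spring latch, fully home in the hook. Let the hook take the weight before you let go, and leave the planter hanging level and still with the latch sprung shut above it. Never knock or force the hook, and leave everything else on the bench where it is.

Things in the scene. Friction and masses are not known exactly. Their poses are not given: they have to be found in the camera images.
- planter: the only pot with a handle: round grey plastic pot, 150 mm across the rim, 65 mm high (209 mm with its rigid handle), about 0.15 to 0.21 kg. Origin: centre of its underside, z up. The handle runs across it along the body's x axis (same either way round): flat straps 16 mm wide stand 79 mm either side of the middle and carry a level bar whose axis is 200 mm above the underside
- planter_neck (a point): middle of the bar's thin round neck, on its axis: 10 mm diameter, 28 mm long, 200 mm above the planter's underside. 126 mm of free opening between the grips and the rim below
- planter_grip (a point): middle of the bar's flat moulded grip on the planter's -x side, 45 mm from the neck's middle: 12 mm thick across the bar, 18 mm high, reaching from 14 to 76 mm from the neck's middle; to be pinched from above. The same grip is on the +x side
- stand: steel post on a 130 x 110 mm base plate (8 mm thick), fixed to the bench; post 21 mm diameter, 560 mm high. Origin at the foot of the post
- sidearm: the stand's side arm, fixed at some height and direction on the post. Origin on the post's axis at the height of the hook's pivot pin; the pin lies 150 mm out along the arm's -x axis (roughly towards the robot) and parallel to it. The arm bar rises to 53 mm above the pin's height; nothing of it reaches more than 12 mm past the hook towards -x
- hook: upper part of the drop hook (7 mm steel rod, 0.16 kg in all), swinging freely about the pin: at first up to 0.45 rad either way, period about 0.85 s, hardly calming by itself. Origin on the pin; x along the pin (the arm's x), z up the shank, plumb at rest; mouth of the hook to +y. A 14 mm coupling nut sits at z = -50 to -80 mm; below it the straight shank (y = 0) goes on. Keep all forces on the hook under 12 N
- latch (a joint): spring latch, brass bar across the hook's mouth; 0 = shut, grows (rad) as pressed in and down. The hook is screwed up or down in the nut: heights (hook frame) vary up to 8 mm from these: shank straight to z = -157 mm, tip y = 24, z = -186; latch at mid-mouth z = -193; neck's axis when home z = -234. The latch takes 3 to 7 N, more than the planter's weight, and snaps shut about 15 mm before home
- plain_pot: bystander: grey pot without a handle, 140 mm across, 65 mm high; origin under its centre
- small_pot: bystander: terracotta pot 70 mm across, 55 mm high; origin under its centre
- saucer: bystander: terracotta saucer 120 mm across, 18 mm high; origin under its centre
- trowel: bystander: hand trowel about 290 mm long lying along its x axis, up to 30 mm high; origin near its middle on the bench
- label_box: bystander: white box 100 x 70 mm with plant labels, 95 mm high; origin under its centre
- sprayer: bystander: white spray bottle 76 mm across, 200 mm high; origin under its centre
- pot_stack: bystander: stack of square black pots, 80 mm wide, 116 mm high; origin under its centre

How it is judged:
By the outcome, as a careful person would: the job done as asked, in the order asked, and still so for the second after the job is handed in, with the robot touching nothing.
It also fails if it takes over 72 s, if anything falls off the work surface, if the arm or the gripper's body presses on something with over 40 N, if the wrist force passes 120 N, or if a joint passes its speed limit or range.

ROBOT

A 7-joint arm with a two-finger parallel gripper is mounted at the origin on the work surface. World frame = base frame: x ahead of the robot, y to its left, z up, the work surface at z = 0. Lengths are in m, angles in rad, forces in N, time in s.
With the tool pointing down it reaches from about 0.425 to 0.95 m from the base axis. Payload 4.7 kg.
Tool frame: the origin (TCP) lies on the centre line of the jaws, within the pads' length; the fingertips stand robot.nose_length ahead of it and the grasp point (between the pads) lies 8 mm behind it (robot.nose_length is the distance from the TCP to the fingertips, in m); z points along the fingers, y is the line along which they close (so a half turn about z gives the same grasp; the last joint's range is limited). The gripper opens to 85 mm and grips with 20 to 120 N. Pads are 22 mm wide; open, the fingers measure 114 mm over their backs; the gripper's body (76 mm by 85 mm) begins 54 mm behind the grasp point. The pads swing forward as they close: fully open they stand 13 mm farther back than shut.
Start: joints at [1.253, 0.469, -0.049, 1.532, 0.024, 1.141, -0.082], TCP at [0.192, -0.647, 0.213] pointing down, gripper open.
Joint ranges: [-2.59, 2.59], [-0.33, 1.99], [-1.39, 1.29], [0.1, 2.45], [-1.04, 4.18], [0.21, 1.99], [-2.66, 2.66]. Speed limits (rad/s): [2.57, 2.57, 3.14, 3.14, 3.14, 3.14, 3.14].

INTERFACE

Orientations are given as [roll, pitch, yaw] about the fixed x, y, z axes, in that order (R = Rz(yaw) Ry(pitch) Rx(roll)).
In Python, from plant import robot gives the robot as it stands. Calls block until the motion is done:
- robot.goto(position, orientation): joint-space move of the TCP to a pose.
- robot.move_straight(position, vel=0.15, attitude=None, contact_N=None): straight line of the TCP; attitude=None keeps the orientation; vel is the mean speed in m/s. With contact_N (N) it stops when the force on the tool has changed by that much, and returns True; else False.
- robot.move_joints(angles): joint-space move.
- robot.grip(opening, strength=None): opening from 0.0 (shut) to 1.0 (fully open); strength is the grip in N (None keeps the last); returns when the fingers have stopped.
- robot.sleep(seconds).
- robot.inverse_kinematics(position, orientation): joint angles nearest the present ones, or None.
- robot.sense(): the state.
- robot.grab_frame(name): name is "scene" or "top" or "wrist"; returns a dict with "image" (400x640x3 uint8, red, green, blue), "range_z" (400x640 float32, m along the optical axis (not along the pixel's ray), 0 where there is no reading), "fx", "fy", "cx", "cy" (pixels), "R" (3x3) and "t" (3): a world point X has camera coordinates R X + t. Camera axes: x right, y down, z forward; pixel columns grow to the right and rows downward; lengths in m; the calibration is good to about 2 mm. A picture is of the moment at which its call begins.
A pose or a line that the arm cannot do raises robot.IKError and nothing moves.
- robot.close_job(): hands the job in; it is judged then, once.
The state is a dict: "t": time; "joint_pos": joint angles; "joint_velocities": joint speeds; "effort": joint torques, N m; "tcp_pos": TCP position; "tcp_rot": TCP orientation; "wrist_force": force on the tool from outside, world axes, zero at the start; "torque": the same for the moment, N m; "opening": opening from 0.0 (shut) to 1.0 (fully open); "gripper_force": force on a finger pad.
Only numpy, scipy, OpenCV 4.12 (cv2) and the standard library are available. Lean on these libraries where they do the work, as an engineer would, in place of code of your own. Each camera call takes 0.05 s, during which the arm holds its last target. There are 200 camera calls.

## Working session

There is one attempt and no reset: what is moved stays moved. The work goes in short steps, each a Python script; the robot and the scene stay as the last script left them, time stands still between calls to the robot, and variables do not carry over. Pictures are saved under pics/ and viewed, at most 10 in all, crops included, and the job is handed in when it is done.

```bash
ls; mkdir -p pics; cat > h.py <<'E'
import numpy as np, cv2
from plant import robot
def pts(f):
    z=f["range_z"]; v,u=np.mgrid[:z.shape[0],:z.shape[1]]
    C=np.stack([(u-f["cx"])/f["fx"]*z,(v-f["cy"])/f["fy"]*z,z],-1)
    W=(C-np.array(f["t"]))@np.array(f["R"]); W[z==0]=np.nan
    return W
E
python3 - <<'E'
from h import *
a=robot.grab_frame("scene");b=robot.grab_frame("top")
cv2.imwrite("pics/a.png",a["image"][...,::-1]);cv2.imwrite("pics/b.png",b["image"][...,::-1])
np.savez("pics/ab.npz",A=pts(a),B=pts(b),a=a["image"],b=b["image"])
for f in(a,b): print(f["fx"],f["cx"],f["cy"],np.round(f["R"],3).tolist(),f["t"])
s=robot.sense();print(s,robot.nose_length)
E
```

```text
pics
453.2947630819637 322.181564103858 200.25764406708976 [[-0.297, 0.955, 0.001], [0.759, 0.237, -0.606], [-0.579, -0.179, -0.796]] [ 0.15304937 -0.28156841  2.24119036]
398.3990852913441 317.3621051435584 198.87551104059202 [[-0.016, -1.0, -0.005], [-0.973, 0.016, -0.228], [0.228, 0.001, -0.974]] [0.03598258 0.67510996 1.32224232]
{'t': 0.1, 'joint_pos': array([ 1.25311222,  0.46941293, -0.04859276,  1.53358979,  0.02412313,
        1.14099545, -0.08231199]), 'joint_velocities': array([-1.90485471e-05, -2.13752977e-03, -1.37055471e-04, -1.34712823e-03,
        3.49327817e-04, -5.78673805e-04,  2.43675018e-05]), 'effort': array([ 4.92177223e-04, -5.11511028e+01, -4.63100150e-02, -2.38390499e+01,
        1.10064106e-02,  4.37721887e-03,  1.02512388e-05]), 'tcp_pos': array([ 0.19207457, -0.646507  ,  0.21232475]), 'tcp_rot': array([-3.13977557e+00,  8.54342448e-05,  2.88809244e-01]), 'wrist_force': array([ 0.68343916, -0.04981866,  1.26671146]), 'torque': array([-0.00494269,  0.02216968,  0.00257808]), 'gripper_force': 0.0, 'opening': 1.0007417465954735} 0.011
```

View pics/a.png

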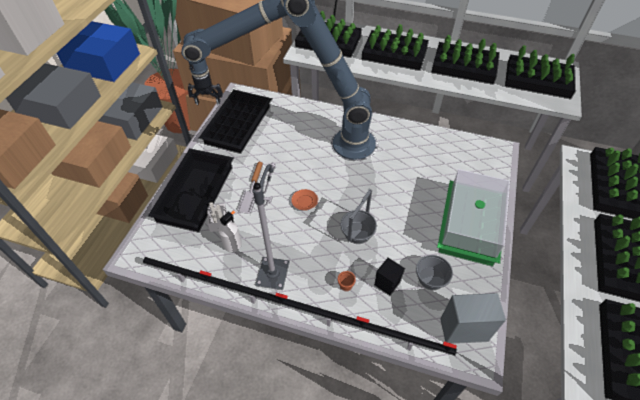

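View pics/b.png

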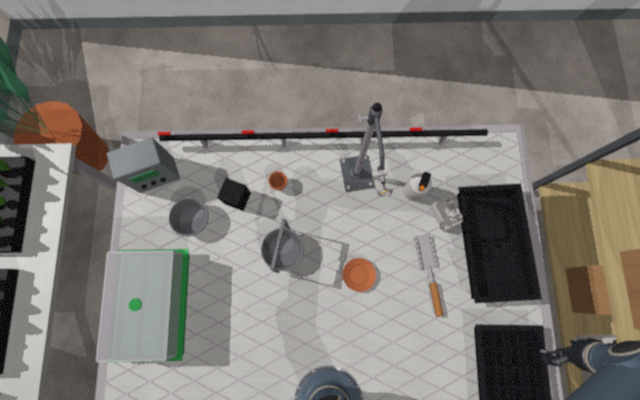

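The scene picture shows the planter at about (360,222) and the stand foot at (272,270), with its arm and hook near (262,180). In the top picture the planter is at (281,250), the stand plate at (356,173) and the arm runs from (376,108) to (382,165), with the hook below it around (385,185). Next I get 3D points for these.

```bash
python3 - <<'E'
from h import *
d=np.load("pics/ab.npz")
for n,im,W,(u0,u1,v0,v1) in (("a",d["a"],d["A"],(320,400,170,255)),("b",d["b"],d["B"],(235,325,205,285))):
    P=W[v0:v1,u0:u1].reshape(-1,3)
    print(n,"z hist",np.histogram(P[:,2][P[:,2]>0.01],bins=np.arange(0,.26,.02))[0])
    bar=P[(P[:,2]>.185)&(P[:,2]<.225)]
    if len(bar)>5:
        c=bar.mean(0);q=bar[:,:2]-c[:2];U,S,V=np.linalg.svd(q);t=q@V[0];print("bar",len(bar),c,"ang",np.arctan2(V[0,1],V[0,0]),t.min(),t.max(),"mid",c[:2]+V[0]*(t.min()+t.max())/2)
    rim=P[(P[:,2]>.055)&(P[:,2]<.072)]
    (x,y),r=cv2.minEnclosingCircle(rim[:,:2].astype(np.float32)); print("rim",len(rim),x,y,r)
for n,W,(u0,u1,v0,v1) in (("a",d["A"],(225,300,150,290)),("b",d["B"],(330,415,95,205))):
    P=W[v0:v1,u0:u1]
    print(n)
    Q=P.reshape(-1,3);Q=Q[Q[:,2]>.03]
    for z in np.arange(.06,.64,.03):
        q=Q[(Q[:,2]>z)&(Q[:,2]<z+.03)]
        if len(q): print("%.2f"%z,len(q),np.round(np.median(q,0),3),np.round(q.min(0),3),np.round(q.max(0),3))
a=cv2.resize(d["a"][140:300,200:310],None,fx=5,fy=3.75,interpolation=cv2.INTER_CUBIC)
a=cv2.resize(d["a"][145:265,200:310],None,fx=3.6,fy=3.6,interpolation=cv2.INTER_CUBIC)
b=cv2.resize(d["b"][95:215,330:440],None,fx=3.6,fy=3.6,interpolation=cv2.INTER_CUBIC)
cv2.imwrite("pics/c.png",np.hstack([a,b])[...,::-1])
E
```

```text
a z hist [216 145 188 144  24  22  24  20  21  28 122   0]
bar 145 [0.51244228 0.1535484  0.20587212] ang -0.23509318940232865 -0.08799803496668131 0.07669229705335699 mid [0.50694491 0.15486514]
rim 187 0.5059582591056824 0.15086199343204498 0.08213069289922714
b z hist [125 195 276 165  12   7   7   5   2  16 211   0]
bar 224 [0.50368989 0.1491742  0.20694402] ang 2.911407795873834 -0.0832651483405437 0.08051680395945912 mid [0.50502781 0.14886067]
rim 215 0.5562220811843872 0.19694764912128448 0.14440853893756866
a
0.06 298 [ 0.906 -0.24   0.078] [ 0.311 -0.53   0.06 ] [ 0.934 -0.109  0.09 ]
0.09 98 [ 0.748 -0.294  0.106] [ 0.699 -0.327  0.09 ] [ 0.925 -0.108  0.12 ]
0.12 138 [ 0.735 -0.303  0.135] [ 0.683 -0.326  0.12 ] [ 0.804 -0.109  0.149]
0.15 79 [ 0.727 -0.31   0.161] [ 0.692 -0.327  0.151] [ 0.804 -0.108  0.18 ]
0.18 108 [ 0.71  -0.313  0.195] [ 0.676 -0.332  0.18 ] [ 0.804 -0.108  0.209]
0.21 28 [ 0.799 -0.115  0.223] [ 0.786 -0.129  0.212] [ 0.803 -0.109  0.239]
0.24 38 [ 0.797 -0.12   0.256] [ 0.644 -0.188  0.244] [ 0.804 -0.11   0.269]
0.27 32 [ 0.799 -0.115  0.284] [ 0
[... 1352 characters left out ...]
.3  ]
0.30 40 [ 0.783 -0.127  0.313] [ 0.644 -0.19   0.3  ] [ 0.793 -0.113  0.329]
0.33 34 [ 0.784 -0.121  0.346] [ 0.643 -0.167  0.331] [ 0.795 -0.113  0.36 ]
0.36 39 [ 0.783 -0.122  0.377] [ 0.642 -0.162  0.361] [ 0.796 -0.113  0.389]
0.39 42 [ 0.784 -0.124  0.408] [ 0.638 -0.158  0.391] [ 0.792 -0.113  0.42 ]
0.42 40 [ 0.784 -0.121  0.434] [ 0.638 -0.153  0.42 ] [ 0.794 -0.113  0.449]
0.45 63 [ 0.654 -0.134  0.477] [ 0.628 -0.15   0.451] [ 0.791 -0.108  0.48 ]
0.48 167 [ 0.776 -0.123  0.495] [ 0.63  -0.149  0.48 ] [ 0.8   -0.083  0.51 ]
0.51 317 [ 0.745 -0.129  0.527] [ 0.667 -0.141  0.51 ] [ 0.804 -0.107  0.54 ]
0.54 87 [ 0.789 -0.122  0.557] [ 0.78  -0.133  0.54 ] [ 0.803 -0.111  0.564]
```

View pics/c.png

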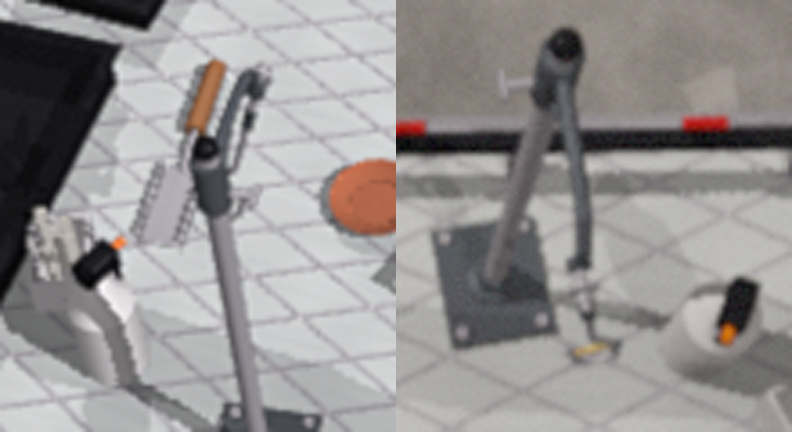

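The crop shows the hook hanging from the arm tip on the robot side of the post. In the right half it is at about (590,350), with the brass latch. I now record the swing from the top camera and fit the arm geometry.

```bash
cat >> h.py <<'E'
from scipy.optimize import least_squares
def hookpts(name):
    t=robot.sense()["t"]; W=pts(robot.grab_frame(name)).reshape(-1,3)
    m=(W[:,0]>.61)&(W[:,0]<.69)&(W[:,1]>-.25)&(W[:,1]<-.02)&(W[:,2]>.22)&(W[:,2]<.56)
    return t,W[m]
E
python3 - <<'E'
from h import *
import pickle
D=[hookpts("top") for i in range(26)]+[hookpts("scene") for i in range(26)]
pickle.dump(D,open("swing.pkl","wb"))
d=np.load("pics/ab.npz")
for n,W in(("A",d["A"]),("B",d["B"])):
    P=W.reshape(-1,3)
    for lo,hi in((.66,.70),(.70,.74),(.74,.77)):
        q=P[(P[:,0]>lo)&(P[:,0]<hi)&(abs(P[:,1]+.13)<.05)&(P[:,2]>.44)]
        print(n,lo,len(q),q.mean(0).round(4),"zmax",np.sort(q[:,2])[-4:].round(3))
for half,nm in((D[:26],"top"),(D[26:],"scene")):
    Q=np.concatenate([p for t,p in half]);q=Q[(Q[:,2]<.40)]
    k=np.polyfit(q[:,1],q[:,0],1); r=q[:,0]-np.polyval(k,q[:,1]); q=q[abs(r)<.01]; k=np.polyfit(q[:,1],q[:,0],1)
    print(nm,len(q),"plane x=%.4f*y+%.4f"%tuple(k),"res",r.std(), "x at -.137",np.polyval(k,-.137))
    # shank angle model: y = y0 + (zp-z)*tan(a_i) , a=A sin(w t+p)
    T=np.concatenate([np.full(len(p),t) for t,p in half]);m=(Q[:,2]>.335)&(Q[:,2]<.44);T=T[m];S=Q[m]
    best=None
    for p0 in np.arange(0,6.3,1):
        f=lambda v: S[:,1]-v[0]-(v[1]-S[:,2])*np.tan(v[2]*np.sin(v[3]*T+v[4]))
        s=least_squares(f,[-.137,.487,.3,7.39,p0],loss="soft_l1",f_scale=.003)
        if best is None or s.cost<best.cost: best=s
    print(nm,len(S),best.x.round(4),"rms",np.median(abs(f(best.x))))
print(robot.sense()["t"])
E
```

```text
A 0.66 45 [ 0.674  -0.1301  0.4999] zmax [0.525 0.527 0.528 0.528]
A 0.7 39 [ 0.7212 -0.1263  0.5269] zmax [0.531 0.533 0.533 0.533]
A 0.74 32 [ 0.7539 -0.1218  0.5246] zmax [0.532 0.532 0.532 0.535]
B 0.66 100 [ 0.6779 -0.1344  0.5136] zmax [0.527 0.527 0.528 0.528]
B 0.7 77 [ 0.7195 -0.1302  0.527 ] zmax [0.53  0.531 0.531 0.531]
B 0.74 64 [ 0.7552 -0.1261  0.5234] zmax [0.531 0.531 0.531 0.531]
top 2501 plane x=-0.1000*y+0.6286 res 0.0019160175104281192 x at -.137 0.6423004678646426
top 1282 [-0.1373  0.487   0.2958  7.315   5.2371] rms 0.0018741570488166352
scene 1864 plane x=-0.1050*y+0.6303 res 0.0026583715214138514 x at -.137 0.6446926269012907
scene 1371 [-0.1334  0.4818  0.2979  7.3276 -1.065 ] rms 0.0022077982402838904
2.7
```

```bash
python3 - <<'E'
from h import *
import pickle
D=pickle.load(open("swing.pkl","rb"))
yaw=.104; ex=np.array([np.cos(yaw),np.sin(yaw),0]);ey=np.array([-np.sin(yaw),np.cos(yaw),0])
pin=np.array([.6438,-.1362,.482])
L=[]
for i,(t,p) in enumerate(D): q=p-pin; L.append(np.c_[np.full(len(q),t),q@ex,q@ey,q[:,2],np.full(len(q),i<26)])
L=np.concatenate(L); S=L[(L[:,3]<-.045)&(L[:,3]>-.14)]
def f(v): return S[:,2]-v[3+0]*S[:,4]-v[4]*(1-S[:,4])-(-S[:,3])*np.tan(v[0]*np.sin(v[1]*S[:,0]+v[2]))
s=least_squares(f,[.297,7.32,-1.06,0,0],loss="soft_l1",f_scale=.003);print(s.x.round(4),np.median(abs(f(s.x))))
A,w,p,ot,os=s.x; np.save("fit.npy",s.x)
img=np.full((600,800,3),255,np.uint8)
for k,c in((1,(200,0,0)),(0,(0,0,200))):
    q=L[L[:,4]==k]; a=A*np.sin(w*q[:,0]+p); y=q[:,2]-(ot if k else os); z=q[:,3]
    hy=y*np.cos(a)+z*np.sin(a); hz=-y*np.sin(a)+z*np.cos(a)
    ox=200 if k else 600
    for Y,Z in zip(hy,hz):
        u,v=int(ox+Y*2500),int((-.1-Z)*3500+50)
        if 0<=u<800 and 0<=v<600: cv2.circle(img,(u,v),1,c,-1)
    for Z in np.arange(-.10,-.26,-.02):
        v=int((-.1-Z)*3500+50);cv2.putText(img,"%d"%round(Z*1000),(ox-195,v+4),0,.4,0,1);cv2.line(img,(ox-150,v),(ox+150,v),(220,220,220),1)
    for Y in(0,.024): cv2.line(img,(int(ox+Y*2500),20),(int(ox+Y*2500),599),(150,220,150),1)
cv2.imwrite("pics/d.png",img)
E
```

```text
[ 3.0410e-01  7.3212e+00 -1.0516e+00 -4.0000e-04  2.7000e-03] 0.002057709349554234
```

View pics/d.png

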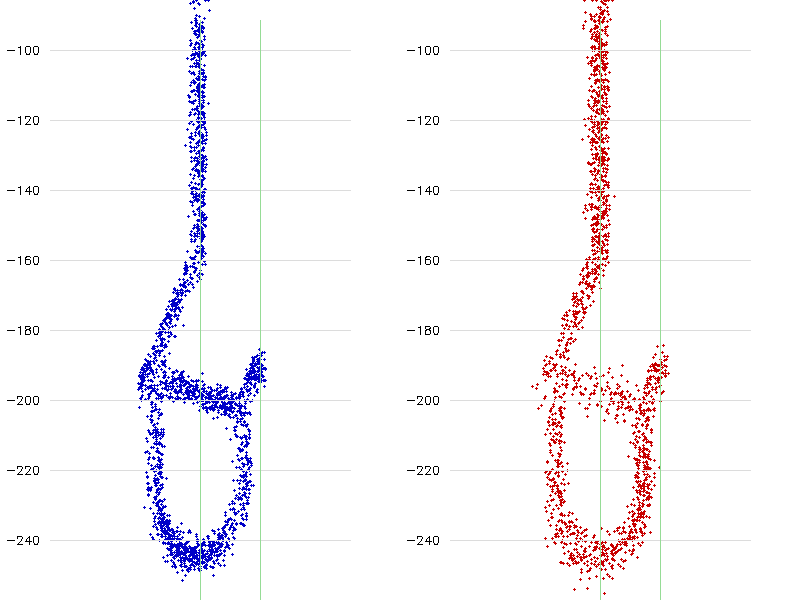

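The two cameras agree on the hook profile in its own frame. The straight shank ends at z≈-160, the latch is at about -195 and the bowl is centred at y≈0. The rod centre at the bottom is about -243, so the neck's home is about -235. The swing is A=0.30 rad, ω=7.32. Next is the pick.

```bash
cat >> h.py <<'E'
TH=-0.2; OFF=0.058
PIN=np.array([.6438,-.1362,.482]); YAW=.104
def pose(neck,yaw,th=TH,off=OFF):
    """TCP pose putting the neck's middle at `neck`, bar along yaw, tool leaning back by th."""
    g=np.array(neck)-off*np.array([np.cos(yaw),np.sin(yaw),0])
    z=np.array([-np.sin(th)*np.cos(yaw),-np.sin(th)*np.sin(yaw),-np.cos(th)])
    return g+.008*z,[np.pi,th,yaw]
def hk(y,z,x=0):
    "world point from arm-frame coords at the pin"
    c,s=np.cos(YAW),np.sin(YAW); return PIN+[c*x-s*y,s*x+c*y,z]
E
cat > pick.py <<'E'
from h import *
n0=np.array([.505,.1505,.200]);b0=-.232
for th in(-.3,-.25,-.2,-.15):
    print(th,[robot.inverse_kinematics(*pose(n,b,th)) is not None for n,b in((n0,b0),(n0+[0,0,.07],b0),(hk(.09,-.132),YAW),(hk(-.04,-.132),YAW),(hk(0,-.235),YAW))])
robot.goto([.42,-.25,.34],[np.pi,TH,-.2]); print("t",robot.sense()["t"])
p,o=pose(n0+[0,0,.07],b0); robot.goto(p,o); print("t",robot.sense()["t"])
f=robot.grab_frame("wrist"); W=pts(f); cv2.imwrite("pics/w.png",f["image"][...,::-1]); np.save("pics/w.npy",W)
P=W.reshape(-1,3); P=P[(abs(P[:,0]-.505)<.12)&(abs(P[:,1]-.15)<.1)]
bar=P[(P[:,2]>.19)&(P[:,2]<.225)]
if len(bar)>20:
    k=np.polyfit(bar[:,0],bar[:,1],1);print("bar",len(bar),bar.mean(0),bar.min(0),bar.max(0),"yaw",np.arctan(k[0]),"y at .505",np.polyval(k,.505),np.polyval(k,.449))
E
python3 pick.py
```

```text
-0.3 [True, True, True, True, True]
-0.25 [True, True, True, True, True]
-0.2 [True, True, True, True, True]
-0.15 [True, True, True, True, True]
t 4.425
t 5.9833
bar 3589 [0.50910348 0.15022186 0.20798934] [0.42519089 0.12550678 0.19001818] [0.58589365 0.17655219 0.21144718] yaw -0.2289506915821124 y at .505 0.15117811661227742 0.16422817735864553
```

```bash
python3 - <<'E'
from h import *
n0=np.array([.5055,.1511,.200]);b0=-.229
p,o=pose(n0,b0); print(robot.move_straight(p,vel=.12,attitude=o,contact_N=8))
robot.grip(0.0,100); s=robot.sense(); print(s["t"],s["opening"],s["gripper_force"],s["tcp_pos"]-p,s["wrist_force"])
p2,o=pose(n0+[0,0,.15],b0); robot.move_straight(p2,vel=.15); robot.sleep(.3); s=robot.sense(); print(s["t"],s["opening"],s["wrist_force"],s["torque"])
p3,o=pose(hk(.19,-.132),YAW); robot.goto(p3,o); s=robot.sense(); print(s["t"],s["tcp_pos"]-p3)
# rehearse stroke in free air
p4,_=pose(hk(.19-.083,-.132),YAW); t0=s["t"]; robot.move_straight(p4,vel=.19); s=robot.sense(); print("stroke",s["t"]-t0,s["tcp_pos"]-p4,abs(s["joint_velocities"]).max())
f=robot.grab_frame("scene");g=robot.grab_frame("top")
cv2.imwrite("pics/e.png",cv2.resize(np.hstack([f["image"][100:300,180:420],g["image"][80:280,260:420]]),None,fx=2,fy=2)[...,::-1])
for h in(f,g):
    P=pts(h).reshape(-1,3); c=hk(.107,-.132); P=P[(np.hypot(P[:,0]-c[0],P[:,1]-c[1])<.1)&(P[:,2]>.33)&(P[:,2]<.37)]
    e=np.array([np.cos(YAW),np.sin(YAW)]); u=(P[:,:2]-c[:2])@e; m=(u>.02)&(u<.074); q=P[m]
    k=np.polyfit(q[:,0],q[:,1],1); print("bar +x side",len(q),"yaw",np.arctan(k[0]),"y err",np.median((q[:,:2]-c[:2])@[-e[1],e[0]]),"ztop-9",np.percentile(q[:,2],90)-.009-c[2])
    print(len(P),"along",u.max())
E
```

```text
False
7.5333 -0.004159535230513489 2.5777084473520517 [0.00050216 0.00040182 0.00063402] [-1.21711139  0.19183229  5.40435419]
8.9833 0.0016281035921089611 [-0.06320754  0.03498427  0.1889148 ] [-0.00183948  0.21951268  0.02398822]
9.6917 [-0.00019964  0.00045944 -0.00039215]
stroke 0.5832999999999995 [-0.00035596  0.00224181  0.00035763] 0.01892853395878063Traceback (most recent call last):
  File "<stdin>", line 14, in <module>
    raise TypeError("expected non-empty vector for x")
TypeError: expected non-empty vector for x
```

View pics/e.png

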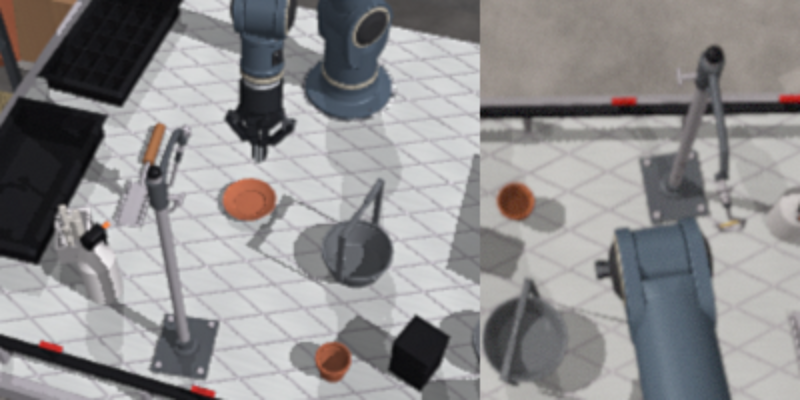

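The grasp missed. In both views the planter is still standing at its place, at about (358,245) in the left crop, and the gripper is shut and empty at (260,150). I check why, using the wrist picture from before the descent, a new one now, and the true fingertip position.

```bash
python3 - <<'E'
from h import *
s=robot.sense(); print(s["t"],s["tcp_pos"],s["tcp_rot"],s["opening"])
f=robot.grab_frame("scene"); P=pts(f).reshape(-1,3); q=P[(np.linalg.norm(P[:,:2]-s["tcp_pos"][:2],axis=1)<.05)&(P[:,2]>.25)]
i=np.argsort(q[:,2])[:12]; print("tips",q[i].round(3).tolist())
f=robot.grab_frame("wrist"); w=cv2.imread("pics/w.png"); cv2.imwrite("pics/f.png",np.hstack([cv2.resize(w,(400,250)),cv2.resize(f["image"][...,::-1],(400,250))]))
for n in("scene","top"):
    P=pts(robot.grab_frame(n)).reshape(-1,3); P=P[(abs(P[:,0]-.505)<.12)&(abs(P[:,1]-.15)<.1)]; bar=P[(P[:,2]>.19)&(P[:,2]<.225)]
    k=np.polyfit(bar[:,0],bar[:,1],1); print(n,bar.min(0),bar.max(0),bar.mean(0),np.arctan(k[0]))
E
```

```text
10.375 [ 0.57629775 -0.03268455  0.34261009] [-3.14130074 -0.20065272  0.1079872 ] 0.0012947168027620324
tips [[0.577, -0.027, 0.362], [0.581, -0.029, 0.366], [0.576, -0.019, 0.369], [0.578, -0.026, 0.369], [0.582, -0.021, 0.37], [0.578, -0.023, 0.37], [0.574, -0.043, 0.37], [0.579, -0.037, 0.372], [0.578, -0.03, 0.373], [0.576, -0.019, 0.374], [0.584, -0.028, 0.375], [0.585, -0.031, 0.375]]
scene [0.42367118 0.12781172 0.19096347] [0.58624369 0.18069455 0.21918928] [0.50995765 0.15436873 0.20688954] -0.24394182190150204
top [0.42455284 0.12427691 0.1912465 ] [0.58526055 0.17618386 0.21451077] [0.50418448 0.14934008 0.20708904] -0.2365035733933181
```

View pics/f.png

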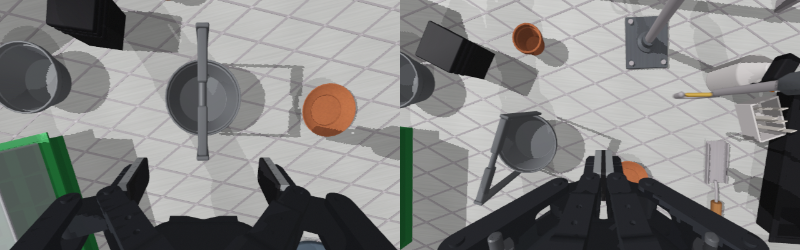

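The scene depth puts the shut fingertips at about z=0.362. The reported TCP implies 0.332, and closing just above the bar fits that gap. I measure the fingertips along the tool axis with the wrist camera, shut and open, before trying again.

```bash
python3 - <<'E'
from h import *
from scipy.spatial.transform import Rotation as Ro
def tips(names):
    s=robot.sense(); R=Ro.from_euler("xyz",s["tcp_rot"]).as_matrix()
    for n in names:
        P=pts(robot.grab_frame(n)).reshape(-1,3); q=(P-s["tcp_pos"])@R
        q=q[(abs(q[:,0])<.04)&(abs(q[:,1])<.075)&(q[:,2]<.06)&(q[:,2]>-.12)]
        o=np.argsort(-q[:,2]); print(n,len(q),"z pct",np.percentile(q[:,2],[100,99,97,90]).round(4) if len(q) else "")
        for k in range(-100,40,10):
            m=(q[:,2]*1000>=k)&(q[:,2]*1000<k+10)
            if m.sum(): print("  z",k,m.sum(),"x",q[m,0].min().round(3),q[m,0].max().round(3),"y",q[m,1].min().round(3),q[m,1].max().round(3))
tips(["wrist","scene"]); robot.grip(.5,100); print("half",robot.sense()["opening"]); tips(["wrist"])
print(robot.nose_length, robot.sense()["t"])
E
```

```text
wrist 43104 z pct [-0.0215 -0.0324 -0.0461 -0.068 ]
  z -100 10915 x -0.009 0.019 y -0.06 0.059
  z -90 6277 x -0.008 0.019 y -0.052 0.05
  z -80 6276 x -0.009 0.015 y -0.044 0.043
  z -70 2623 x -0.012 0.015 y -0.035 0.034
  z -60 810 x -0.011 0.014 y -0.021 0.019
  z -50 686 x 0.007 0.013 y -0.014 0.013
  z -40 589 x 0.007 0.012 y -0.014 0.013
  z -30 295 x 0.007 0.013 y -0.014 0.013
scene 430 z pct [-0.0167 -0.0267 -0.0328 -0.0479]
  z -100 58 x -0.01 0.022 y -0.056 0.051
  z -90 43 x -0.014 0.018 y -0.046 0.047
  z -80 70 x -0.012 0.016 y -0.043 0.036
  z -70 33 x -0.015 0.015 y -0.032 0.029
  z -60 17 x -0.006 0.015 y -0.017 0.008
  z -50 18 x -0.001 0.022 y -0.016 0.008
  z -40 16 x -0.006 0.014 y -0.017 0.008
  z -30 11 x 0.005 0.014 y -0.014 0.008
  z -20 1 x 0.004 0.004 y 0.0 0.0
half 0.4974786686576434
wrist 42122 z pct [-0.02   -0.0298 -0.0402 -0.0655]
  z -100 10787 x -0.011 0.019 y -0.063 0.062
  z -90 5149 x -0.012 0.019 y -0.06 0.059
  z -80 7417 x -0.012 0.015 y -0.057 0.056
  z -70 1865 x -0.0 0.015 y -0.054 0.053
  z -60 1285 x -0.01 0.013 y -0.038 0.034
  z -50 1002 x -0.011 0.013 y -0.036 0.034
  z -40 799 x -0.011 0.013 y -0.036 0.034
  z -30 436 x -0.011 0.012 y -0.035 0.033
0.011 11.2083
```

Shut or half open, the fingertips really lie 21 mm behind the reported TCP, not 11 mm ahead of it. That is a tool-offset error of about 32 mm. I put the grasp point 40 mm behind the reported TCP, which keeps the pads' 19 mm reach, and regrasp.

```bash
sed -i 's/return g+.008\*z/return g+.040*z/' h.py; python3 - <<'E'
from h import *
n0=np.array([.505,.1508,.200]);b0=-.234
robot.grip(.8,100)
p,o=pose(n0+[0,0,.06],b0); robot.goto(p,o)
p,o=pose(n0,b0); print(robot.move_straight(p,vel=.15,attitude=o,contact_N=8))
robot.grip(0.0,100); s=robot.sense(); print(s["t"],s["opening"],s["gripper_force"],s["tcp_pos"]-p,s["wrist_force"])
if s["opening"]<.08: raise SystemExit("no grasp")
p2,o=pose(n0+[0,0,.15],b0); robot.move_straight(p2,vel=.18); robot.sleep(.2); s=robot.sense(); print(s["t"],s["opening"],s["wrist_force"],s["torque"])
p3,o=pose(hk(.19,-.132),YAW); robot.goto(p3,o)
p4,_=pose(hk(.107,-.132),YAW); t0=robot.sense()["t"]; robot.move_straight(p4,vel=.19); s=robot.sense(); print("stroke",s["t"]-t0,s["tcp_pos"]-p4)
print("IK",[robot.inverse_kinematics(*pose(hk(*yz),YAW)) is not None for yz in((-.04,-.132),(0,-.235),(0,-.24))])
f=robot.grab_frame("scene");g=robot.grab_frame("top")
cv2.imwrite("pics/g.png",cv2.resize(np.hstack([f["image"][100:300,180:420],g["image"][80:280,260:420]]),None,fx=2,fy=2)[...,::-1])
c=hk(.107,-.132);e=np.array([np.cos(YAW),np.sin(YAW)])
for h in(f,g):
    P=pts(h).reshape(-1,3); P=P[(np.hypot(P[:,0]-c[0],P[:,1]-c[1])<.1)&(P[:,2]>.33)&(P[:,2]<.375)]
    d=P[:,:2]-c[:2];u=d@e;v=d@[-e[1],e[0]]; m=(u>.02)&(u<.074)&(abs(v)<.02)
    if m.sum()>5:
        k=np.polyfit(u[m],v[m],1); print("bar",m.sum(),"yaw err",k[0],"y err",v[m].mean(),"slope z",np.polyfit(u[m],P[m,2],1)[0],"top z-.009 err",np.percentile(P[m,2],85)-.009-c[2],"end",u.max())
E
```

```text
False
13.7083 0.12464052682166306 98.2173228263855 [ 3.06194702e-04 -7.49711349e-05  6.34234125e-04] [-1.58783434 -1.28571078  6.2921062 ]
14.8917 0.12315525494966258 [ 0.3380322  -0.04622029 -2.57135682] [ 0.09972317  0.40829635 -0.02421907]
stroke 0.5833000000000013 [-0.00035405  0.00185193  0.0001917 ]
IK [True, True, True]
bar 54 yaw err -0.005221766748302527 y err 0.006352865152272447 slope z 0.027890297409489517 top z-.009 err 0.0009656337151101035 end 0.08328329367750228
bar 82 yaw err -0.009480206239911679 y err 0.0029892908234020778 slope z 0.018716562552401964 top z-.009 err 0.0010736857428745306 end 0.08001857287242271
```

View pics/g.png

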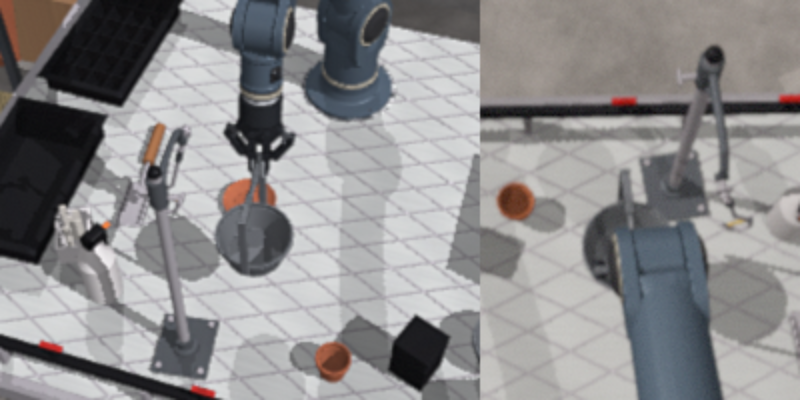

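The planter is now held. The left crop shows it at about (255,235), and the bar is within 1 mm of the predicted height and nearly level. Before chasing the hook, I simulate the catch for unknown arm lag to choose the timing.

```bash
cat > sim.py <<'E'
import numpy as np
A,w,r=.304,7.32,.132
def run(ys,ye,T,tau,marg,prof,e=.3,dt=.0005):
    # t=0: hook at +A. command starts at marg; returns list of impact relative speeds (m/s)
    a,da=A,0.; yc=ys; y=ys; vmax=[];last=-1
    for i in range(int(1.6/dt)):
        t=i*dt; s=np.clip((t-marg)/T,0,1)
        f=10*s**3-15*s**4+6*s**5 if prof==0 else (1-np.cos(np.pi*s))/2 if prof==1 else (lambda q:(2*q*q if q<.5 else 1-2*(1-q)**2))(s)
        cmd=ys+(ye-ys)*f; vy=(cmd-y)/tau; y+=vy*dt
        da+=-w*w*np.sin(a)*dt; a+=da*dt
        yh=r*np.tan(a)+.0085/np.cos(a); vh=r*da/np.cos(a)**2
        if yh>y and vh>vy:
            if vh-vy>.02: vmax.append((round(t,2),round(vh-vy,3)))
            da=(vy-e*(vh-vy))*np.cos(a)**2/r; a-= (yh-y)/r
    return max([v for _,v in vmax],default=0),vmax[:3]
if __name__=="__main__":
    for ys,ye in((.062,-.030),(.062,-.025),(.058,-.027)):
      for T in(.40,.45,.5):
        for marg in(-.12,-.1,-.08,-.06,-.04,-.02):
            R=[run(ys,ye,T,tau,marg,p)[0] for tau in(.03,.06,.09,.12) for p in(0,1,2)]
            print(ys,ye,T,marg,"worst %.3f mean %.3f"%(max(R),np.mean(R)))
E
python3 sim.py | sort -t' ' -k6 | awk '{print $6,$0}' | sort -n | head -12
```

```text
0.253 0.062 -0.03 0.5 -0.08 worst 0.253 mean 0.183
0.256 0.058 -0.027 0.4 -0.02 worst 0.256 mean 0.202
0.258 0.062 -0.03 0.45 -0.04 worst 0.258 mean 0.185
0.260 0.058 -0.027 0.5 -0.08 worst 0.260 mean 0.205
0.260 0.062 -0.03 0.5 -0.1 worst 0.260 mean 0.204
0.262 0.058 -0.027 0.45 -0.06 worst 0.262 mean 0.215
0.262 0.062 -0.025 0.45 -0.06 worst 0.262 mean 0.214
0.263 0.062 -0.025 0.5 -0.1 worst 0.263 mean 0.231
0.264 0.058 -0.027 0.45 -0.04 worst 0.264 mean 0.207
0.266 0.062 -0.025 0.4 -0.02 worst 0.266 mean 0.216
0.268 0.058 -0.027 0.5 -0.1 worst 0.268 mean 0.219
0.269 0.062 -0.025 0.5 -0.08 worst 0.269 mean 0.220
```

The chase depends on an unknown arm lag and would hit at about 0.2 m/s. A slow creep in from outside the swing is gentler: A² falls linearly, so every touch stays near 0.07 m/s, and it takes about 16 s. I do that.

```bash
cat >> h.py <<'E'
PIN[1]-=.001
Z0=-.130
def angle():
    "time and shank angle (local frame) from the top camera"
    t=robot.sense()["t"]; P=pts(robot.grab_frame("top")).reshape(-1,3)-PIN
    c,s=np.cos(YAW),np.sin(YAW); x=P[:,0]*c+P[:,1]*s; y=-P[:,0]*s+P[:,1]*c; z=P[:,2]
    m=(abs(x)<.025)&(z<-.045)&(z>-.115)&(abs(y)<.05)
    return t,(np.median(np.arctan2(y[m],-z[m])) if m.sum()>4 else np.nan)
E
cat > creep.py <<'E'
from h import *
def to(A,vel): robot.move_straight(pose(hk(.0089+A,Z0),YAW)[0],vel=vel)
to(.043,.1); f0=robot.sense()["wrist_force"]; t0=robot.sense()["t"]; print(t0)
A=.043; F=[];ang=[]
while A>-.002:
    t=robot.sense()["t"]-t0; a2=.043**2-106e-6*(t+.6); new=np.sqrt(a2) if a2>.0045**2 else A-.003
    new=max(new,-.002)
    to(new,max((A-new)/.45,.001)); A=new
    ta,an=angle(); s=robot.sense(); df=s["wrist_force"]-f0
    print("%.2f A=%.1f ang=%.1f mm F=%.2f %.2f %.2f"%(s["t"],A*1e3,1e3*an*.13,*df))
    if A<=-.002: break
E
python3 creep.py
```

```text
16.9833
17.43 A=42.3 ang=21.1 mm F=0.44 0.13 1.11
17.82 A=41.7 ang=-8.7 mm F=-0.16 -0.22 0.98
18.19 A=41.2 ang=-1.3 mm F=-0.59 0.12 0.78
18.55 A=40.7 ang=19.9 mm F=-1.24 -0.77 1.32
18.91 A=40.2 ang=-30.5 mm F=-0.19 -0.12 0.77
19.27 A=39.8 ang=33.7 mm F=-0.20 0.24 2.11
19.62 A=39.3 ang=-27.7 mm F=0.06 0.19 1.42
19.98 A=38.8 ang=17.2 mm F=-0.88 -0.54 1.23
20.35 A=38.3 ang=1.4 mm F=-0.36 0.07 2.70
20.72 A=37.8 ang=-10.7 mm F=-0.07 -0.52 1.87
21.09 A=37.3 ang=25.0 mm F=-0.13 -0.23 -0.33
21.47 A=36.7 ang=-30.8 mm F=-0.78 0.50 1.22
21.85 A=36.2 ang=32.6 mm F=0.09 0.41 1.32
22.24 A=35.6 ang=-31.7 mm F=-0.57 -0.79 1.65
22.63 A=35.0 ang=29.1 mm F=-0.44 0.44 0.15
23.03 A=34.4 ang=-21.3 mm F=0.14 -0.17 0.94
23.44 A=33.8 ang=21.9 mm F=-0.65 0.02 0.91
23.86 A=33.2 ang=-15.6 mm F=-0.64 -0.59 0.63
24.28 A=32.5 ang=18.7 mm F=-0.40 -0.17 1.60
24.72 A=31.8 ang=-15.9 mm F=-0.44 0.35 1.61
25.16 A=31.1 ang=22.8 mm F=0.04 0.40 -0.07
25.62 A=30.3 ang=-24.6 mm F=-0.26 -0.14 1.88
26.08 A=29.5 ang=29.7 mm F=0.22 0.78 1.17
26.57 A=28.6 ang=-31.2 mm F=-0.42 -0.75 0.72
27.07 A=27.7 ang=22.8 mm F=-0.70 0.15 1.11
27.59 A=26.8 ang=-0.4 mm F=-0.13 -0.52 0.93
28.14 A=25.7 ang=-24.8 mm F=-0.66 0.12 0.43
28.73 A=24.5 ang=15.6 mm F=-1.25 -0.37 0.85
29.36 A=23.3 ang=23.0 mm F=-0.14 1.55 1.58
30.01 A=21.8 ang=-4.9 mm F=0.15 -0.04 0.35
30.66 A=20.1 ang=-21.3 mm F=-0.75 -0.45 0.93
31.31 A=18.3 ang=-11.7 mm F=-1.05 0.42 0.93
31.96 A=16.3 ang=6.2 mm F=-0.04 0.38 1.48
32.61 A=14.1 ang=18.2 mm F=0.51 1.08 0.87
33.26 A=11.4 ang=9.2 mm F=-1.13 -0.37 2.14
33.91 A=7.8 ang=-2.5 mm F=0.26 1.36 0.84
34.56 A=4.8 ang=-3.7 mm F=-0.01 -0.39 1.05
35.21 A=1.8 ang=-2.9 mm F=-0.74 0.31 0.96
35.86 A=-1.2 ang=-0.6 mm F=-0.22 0.84 1.35
36.31 A=-2.0 ang=2.0 mm F=-0.31 -0.23 1.01
```

```bash
python3 - <<'E'
from h import *
robot.sleep(.6)
for n in range(2):
    a=np.array([angle()[1] for i in range(14)])*130; print(robot.sense()["t"],a.round(1),"mm mean %.2f std %.2f"%(a.mean(),a.std()))
f=robot.grab_frame("scene");g=robot.grab_frame("top")
cv2.imwrite("pics/i.png",cv2.resize(np.hstack([f["image"][125:275,200:330],g["image"][130:280,320:450]]),None,fx=3,fy=3,interpolation=cv2.INTER_CUBIC)[...,::-1])
np.savez("pics/i.npz",A=pts(f),B=pts(g))
for W in(pts(f),pts(g)):
    P=W.reshape(-1,3)-PIN; c,s=np.cos(YAW),np.sin(YAW); x=P[:,0]*c+P[:,1]*s; y=-P[:,0]*s+P[:,1]*c; z=P[:,2]
    m=(abs(x)<.012)&(z<-.085)&(z>-.118)&(abs(y)<.02); b=(x>.02)&(x<.07)&(z>-.145)&(z<-.11)&(abs(y)<.03)
    print("shank",m.sum(),x[m].mean(),y[m].mean(),"bar+x",b.sum(),y[b].mean() if b.sum() else 0, "z",np.percentile(z[b],85)-.009 if b.sum() else 0,"end",x[(z>-.145)&(z<-.1)&(abs(y)<.03)&(x<.12)].max())
    h=(abs(x)<.03)&(abs(y)<.04)&(z<-.2)&(z>-.26); print("hook low z pts",h.sum(),np.percentile(z[h],[1,5]) if h.sum() else 0)
E
```

```text
37.6083 [1.4 1.9 2.1 2.  1.6 2.  1.8 1.9 1.3 1.8 1.9 2.  1.8 1.7] mm mean 1.80 std 0.23
38.3083 [2.4 2.3 1.6 1.7 1.5 1.9 1.6 2.4 1.3 1.8 1.5 2.5 1.7 1.7] mm mean 1.85 std 0.38
shank 10 0.0017836515266958439 0.00188397224699982 bar+x 56 0.012169638265552939 z -0.12770244174084402 end 0.08440816524117276
hook low z pts 27 [-0.24823728 -0.24680732]
shank 5 -0.0025846092124060774 -0.00015204106518584604 bar+x 85 0.007659845630130754 z -0.12952860066421862 end 0.08151142529990643
hook low z pts 19 [-0.24690127 -0.24445782]
```

View pics/i.png

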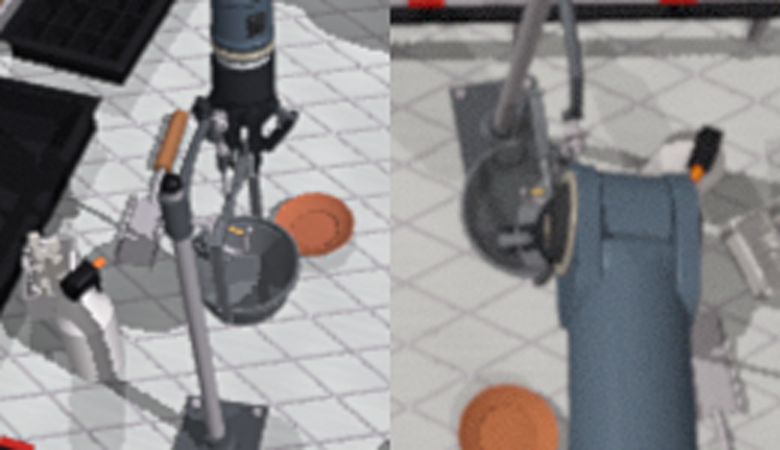

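The hook is still, to within camera noise (std 0.2–0.4 mm), and the planter hangs with the hook inside the handle opening. It is unclear whether the neck really touches the shank, so I move it in slowly until the shank visibly leans.

```bash
python3 - <<'E'
from h import *
def m(n=8): a=np.array([angle()[1] for i in range(n)])*130; return "%.2f mm std %.2f"%(np.median(a),a.std())
for A in(-.0035,-.005):
    robot.move_straight(pose(hk(.0089+A,Z0),YAW)[0],vel=.005); s=robot.sense(); print(A,m(),s["t"],s["wrist_force"])
robot.sleep(.5); print(m(10))
E
```

```text
-0.0035 -0.30 mm std 0.18 38.8583 [ 0.72350195 -0.55467604 -1.47175285]
-0.005 -1.11 mm std 0.15 39.7083 [-0.16971302  0.19097564 -2.43518709]
-1.22 mm std 0.28
```

The shank now follows the neck and the hook is still, so contact is real. Next I slide down, steer to mid-mouth and press past the latch in guarded steps, logging the force.

```bash
cat > press.py <<'E'
from h import *
def go(y,z,vel,c=9): return robot.move_straight(pose(hk(y,z),YAW)[0],vel=vel,contact_N=c)
def F(n=3):
    L=[]
    for i in range(n): L.append(robot.sense()["wrist_force"]); robot.sleep(.02)
    return np.mean(L,0)
f0=F(6); print("base",f0.round(2))
print(go(.0039,-.158,.025),F().round(2)-f0)
for y,z in[(.0035,-.170),(.0025,-.180),(.0015,-.187),(.001,-.193),(.0,-.199),(-.0005,-.205),(-.001,-.211),(-.0015,-.217),(-.002,-.223),(-.0022,-.228)]:
    c=go(y,z,.03); d=F()-f0; s=robot.sense(); print("%.2f y%.1f z%.1f %s"%(s["t"],y*1e3,z*1e3,c),d.round(2),s["torque"].round(2))
    if c: break
E
python3 press.py
```

```text
base [ 0.07 -0.23 -2.14]
False [-0.11713198  0.18721874  0.15255076]
43.12 y3.5 z-170.0 False [0.08 0.5  0.84] [-0.03  0.38 -0.06]
43.66 y2.5 z-180.0 False [-0.31  0.16  0.13] [-0.06  0.43  0.02]
44.09 y1.5 z-187.0 False [-0.07  0.42  0.27] [-0.06  0.35  0.01]
44.49 y1.0 z-193.0 False [0.05 0.31 1.53] [-0.01  0.18  0.05]
44.89 y0.0 z-199.0 False [-0.43  0.45  3.67] [-0.02  0.14  0.02]
45.29 y-0.5 z-205.0 False [0.39 0.16 1.11] [-0.01  0.3  -0.01]
45.69 y-1.0 z-211.0 False [ 1.03  0.1  -0.15] [-0.05  0.22  0.05]
46.09 y-1.5 z-217.0 False [ 1.2   0.17 -0.44] [ 0.    0.22 -0.06]
46.49 y-2.0 z-223.0 False [ 1.24  0.21 -1.15] [-0.01  0.3  -0.04]
46.86 y-2.2 z-228.0 False [0.41 0.16 0.26] [0.04 0.38 0.02]
```

The latch load peaked at about 3.7 N at z≈-199, then dropped off. Now I seat the neck in the bowl gently.

```bash
cat > seat.py <<'E'
from h import *
from press_f import go,F
f0=np.array([.07,-.23,-2.14])
for z in np.arange(-.230,-.2455,-.0015):
    c=go(-.0025,z,.01,4); d=F(5)-f0; s=robot.sense(); print("%.2f z%.1f %s"%(s["t"],z*1e3,c),d.round(2),(s["tcp_pos"]-pose(hk(-.0025,z),YAW)[0]).round(4))
    if d[2]>2.6: break
E
sed -n 1,6p press.py > press_f.py; python3 seat.py
python3 - <<'E'
from h import *
f=robot.grab_frame("scene");g=robot.grab_frame("top");h=robot.grab_frame("wrist")
cv2.imwrite("pics/j.png",cv2.resize(np.hstack([f["image"][135:265,205:315],h["image"][60:190,390:500]]),None,fx=3.6,fy=3.6,interpolation=cv2.INTER_CUBIC)[...,::-1])
L=[]
for W in(pts(f),pts(g)):
    P=W.reshape(-1,3)-PIN; c,s=np.cos(YAW),np.sin(YAW); L.append(np.c_[P[:,0]*c+P[:,1]*s,-P[:,0]*s+P[:,1]*c,P[:,2]])
    x,y,z=L[-1].T
    for zz in np.arange(-.09,-.26,-.01):
        m=(abs(x)<.012)&(abs(y)<.035)&(z<zz)&(z>zz-.01)
        if m.sum()>1: print(round(zz*1e3),m.sum(),(np.percentile(y[m],[0,50,100])*1e3).round(1),end="; ")
    b=(x>.02)&(x<.07)&(abs(y)<.03)&(z>-.25)&(z<-.2); print("\nbar z",np.percentile(z[b],85)-.009,"y",y[b].mean(),"slope",np.polyfit(x[b],z[b],1)[0])
E
```

```text
47.29 z-230.0 False [-0.02 -0.02  0.51] [ 0. -0.  0.]
47.67 z-231.5 False [-0.23  0.17  0.17] [ 0.  0. -0.]
48.06 z-233.0 False [-0.12  0.58 -0.31] [ 0.  0. -0.]
48.44 z-234.5 False [0.32 0.26 0.41] [ 0.  0. -0.]
48.83 z-236.0 False [0.43 0.59 0.3 ] [-0. -0. -0.]
49.21 z-237.5 False [0.09 0.22 0.15] [-0. -0. -0.]
49.59 z-239.0 False [-0.39 -0.01  1.7 ] [ 0.0003 -0.      0.0003]
49.89 z-240.5 True [-1.42  0.17  6.51] [ 0.0008 -0.0002  0.0011]
-90 5 [0.5 1.8 5. ]; -100 2 [3.  3.4 3.8]; -110 4 [-1.4  0.5  3.5]; -120 3 [-1.3  2.1  2.6]; -130 4 [2.6 3.9 4.1]; -140 4 [-0.1  1.   4.5]; -150 2 [1.9 2.7 3.5]; -160 3 [-2.6 -1.5  1.6]; -170 3 [-9.6 -6.3 -6.2]; -180 4 [-14.6 -11.1  26.5]; -190 12 [-15.7   2.1  25.3]; -200 8 [-16.7  13.8  20.8]; -210 6 [-16.7 -13.4  21.1]; -220 8 [-18.8   1.2  19.9]; -230 19 [-18.8   1.8  19.6]; -240 7 [-9.3  7.  14.9]; 
bar z -0.2355409022461195 y 0.002156227503319078 slope 0.048193271742867076
-100 2 [-3.5 -3.2 -2.9]; -110 4 [-1.6  0.6  1. ]; -130 3 [-4.1 -1.1  1.2]; -140 3 [-2.9 -0.2 -0.2]; -150 4 [-5.3 -0.6  0.6]; -160 2 [-9.7 -8.1 -6.4]; -170 3 [-13.9 -13.6 -10. ]; -180 5 [-21.2 -17.4  20.3]; -190 19 [-25.4  -7.6  22.8]; -200 10 [-18.2   8.2  15.9]; -210 4 [-21.7  13.4  17.4]; -220 4 [-20.7 -17.7  16.8]; -230 29 [-18.9  -3.6  15.6]; -240 7 [-11.5   1.5   8.5]; 
bar z -0.2372131005620978 y -0.0020058252761650202 slope 0.03224934898230781
```

View pics/j.png

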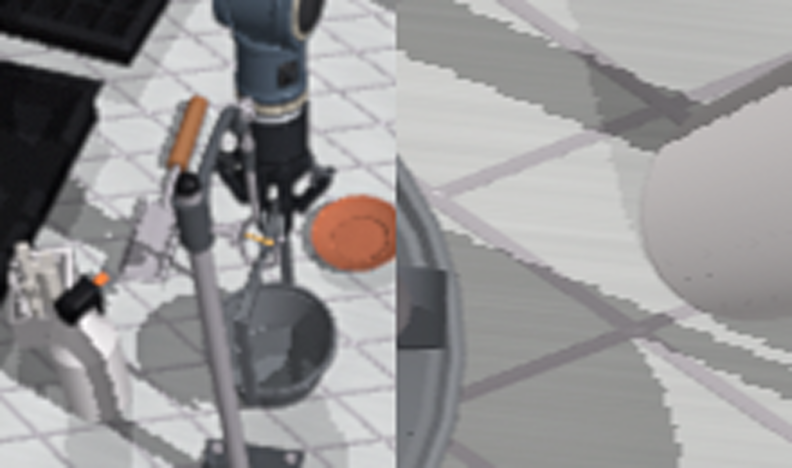

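The neck is home. The brass latch is visible shut above the bar at about (258,238), and the handle goes down into the pot below it. I ease the press until the hook carries just the planter's weight, then release.

```bash
cat > rel.py <<'E'
from h import *
from press_f import F
f0=np.array([.07,-.23,-2.14])
for z in(-.2397,-.2393,-.2390,-.2387,-.2384):
    robot.move_straight(pose(hk(-.0025,z),YAW)[0],vel=.01); robot.sleep(.1); d=F(8)-f0; print("z%.1f"%(z*1e3),d.round(2),robot.sense()["torque"].round(2))
    if d[2]<2.8: break
print(robot.sense()["t"])
if 1.2<d[2]<3:
    for o in(.15,.18,.22,.45): robot.grip(o,20); 
    print("open",robot.sense()["opening"],F(5).round(2),robot.sense()["t"])
    robot.sleep(.2)
    p=robot.sense()["tcp_pos"]; z=np.array([np.sin(.2)*np.cos(YAW),np.sin(.2)*np.sin(YAW),-np.cos(.2)])
    print(robot.move_straight(p-.05*z,vel=.08,contact_N=4))
E
python3 rel.py
```

```text
z-239.7 [-0.28  0.33  6.75] [ 0.07 -0.2   0.01]
z-239.3 [0.15 0.05 6.21] [ 0.05 -0.23  0.  ]
z-239.0 [0.77 0.06 5.52] [ 0.03 -0.24  0.05]
z-238.7 [0.41 0.61 3.71] [ 0.01 -0.11  0.01]
z-238.4 [0.76 0.1  1.9 ] [0.04 0.05 0.01]
52.4583
open 0.44941593000275737 [0.22 0.1  0.06] 53.5167
False
```

```bash
python3 - <<'E'
from h import *
p=robot.sense()["tcp_pos"]; robot.move_straight(p+[-.10*np.cos(YAW),-.10*np.sin(YAW),.02],vel=.15,contact_N=6)
print(robot.sense()["t"],robot.sense()["wrist_force"])
def bar(f):
    P=pts(f).reshape(-1,3)-PIN; c,s=np.cos(YAW),np.sin(YAW); x=P[:,0]*c+P[:,1]*s; y=-P[:,0]*s+P[:,1]*c; z=P[:,2]
    b=(abs(x)<.085)&(abs(x)>.016)&(abs(y)<.03)&(z>-.255)&(z<-.215); rim=(np.hypot(x,y)<.09)&(z>-.40)&(z<-.355)
    return b.sum(),np.polyfit(x[b],z[b],1)[0].round(4),np.median(z[b]).round(4),np.median(y[b]).round(4),np.median(x[b]).round(4),np.polyfit(x[rim],z[rim],1)[0].round(3) if rim.sum()>10 else None
for i in range(10):
    f=robot.grab_frame("top" if i%2 else "scene"); print(robot.sense()["t"],bar(f)); robot.sleep(.06)
f=robot.grab_frame("scene");g=robot.grab_frame("top")
cv2.imwrite("pics/k.png",cv2.resize(np.hstack([f["image"][130:280,200:330],g["image"][130:280,320:450]]),None,fx=3,fy=3,interpolation=cv2.INTER_CUBIC)[...,::-1])
E
```

```text
55.325 [ 0.12000864  0.35179149 -0.53915866]
55.375 (np.int64(129), np.float64(-0.0205), np.float64(-0.2318), np.float64(0.0055), np.float64(0.0237), np.float64(0.036))
55.4833 (np.int64(199), np.float64(0.0083), np.float64(-0.2316), np.float64(0.0007), np.float64(-0.0215), np.float64(-0.015))
55.5917 (np.int64(128), np.float64(-0.0128), np.float64(-0.2319), np.float64(0.0048), np.float64(0.0247), np.float64(0.042))
55.7 (np.int64(197), np.float64(0.0047), np.float64(-0.2318), np.float64(0.0002), np.float64(-0.0195), np.float64(-0.015))
55.8083 (np.int64(129), np.float64(-0.0157), np.float64(-0.2325), np.float64(0.0044), np.float64(0.0278), np.float64(0.043))
55.9167 (np.int64(201), np.float64(0.0054), np.float64(-0.2317), np.float64(-0.0005), np.float64(-0.0223), np.float64(-0.014))
56.025 (np.int64(125), np.float64(-0.0128), np.float64(-0.2314), np.float64(0.0035), np.float64(0.028), np.float64(0.038))
56.1333 (np.int64(198), np.float64(0.0071), np.float64(-0.2315), np.float64(-0.0007), np.float64(-0.0212), np.float64(-0.013))
56.2417 (np.int64(127), np.float64(0.0016), np.float64(-0.2315), np.float64(0.004), np.float64(0.0241), np.float64(0.044))
56.35 (np.int64(198), np.float64(0.0088), np.float64(-0.2313), np.float64(-0.0003), np.float64(-0.0211), np.float64(-0.016))
```

View pics/k.png

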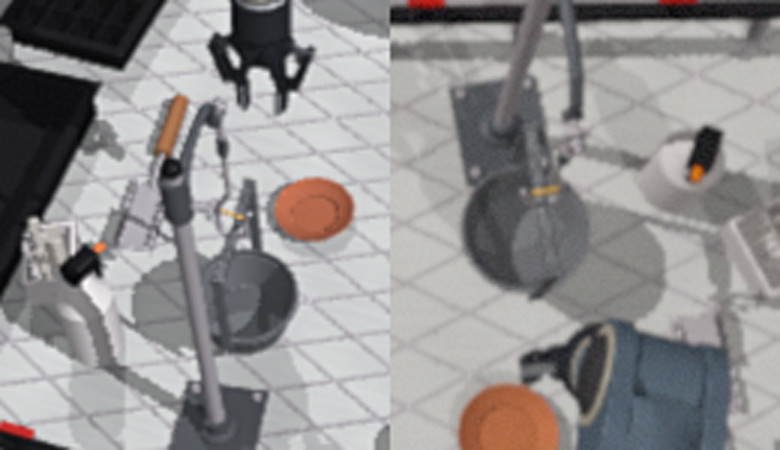

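The planter hangs free with its bar level. The brass latch is shut above the bar, at (232,213) in the left crop and (545,190) in the right, and the gripper is clear. I let it settle briefly, check stillness and hand in.

```bash
python3 - <<'E'
from h import *
robot.sleep(5)
L=[]
for i in range(16):
    P=pts(robot.grab_frame("top")).reshape(-1,3)-PIN; c,s=np.cos(YAW),np.sin(YAW); x=P[:,0]*c+P[:,1]*s; y=-P[:,0]*s+P[:,1]*c; z=P[:,2]
    b=(abs(x)<.085)&(abs(x)>.016)&(abs(y)<.03)&(z>-.255)&(z<-.215); r=(np.hypot(x,y)<.09)&(z>-.40)&(z<-.355)
    L.append([y[b].mean(),np.polyfit(x[b],z[b],1)[0],y[r].mean(),x[r].mean()])
L=np.array(L);print(L.mean(0).round(4),L.std(0).round(5),np.ptp(L,0).round(4),robot.sense()["t"])
if L.std(0)[[0,2]].max()<.001: robot.close_job(); print("handed in")
E
```

```text
[-0.0005  0.0091 -0.0032  0.0064] [0.00016 0.00416 0.00043 0.00054] [0.0005 0.0184 0.0014 0.0023] 62.3083
the job is handed in; nothing more can be done
handed in
```

The job is handed in at 62 s: the planter hangs level and still on the hook with the latch shut above it, though my first grasp closed empty, pressing the handle bar with about 5 N, because the fingertips sit about 32 mm farther back from the reported TCP than `robot.nose_length` says.

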